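Slide a tray of knobs over the step into the drying rack

TASK

Bring the small carrying tray with its two turned knobs to the low drying rack, take it over the step onto the rack's deck and slide it in under the side lips, fully home against the back stop, without knocking a knob over or tipping the tray. Then swing the rack's catch fully shut behind the tray and let go; leave the other things on the bench where they are.

Things in the scene. Friction and masses are not known exactly. Their poses are not given: they have to be found in the camera images.
- tray_grip (a point): Centre of the wooden tray's carrying bar, 78 mm above the tray's underside, over its middle. The bar runs along y, 16 mm wide, 18 mm high, 134 mm clear between two end posts; its underside is 69 mm above the tray's. Grip it across its width from above. z up. A broad fixed basket stands close beyond the tray (nearest edge about x = 0.55 m, y = -0.07 m): pass in front of it.
- tray_floor (a point): Centre of the same tray's underside, axes as the bar's. Loose open tray 130 mm (x) by 170 mm (y), floor 6 mm, walls 8 mm thick and 20 mm high, about 0.35 kg plus two 50 g knobs. End posts 24 mm wide, 10 mm thick, 87 mm high, 8 mm in from the end faces. The same either way round.
- knob_a_mid (a point): Centre, 18 mm above its base, of a loose turned wooden knob (59 mm diameter, 40 mm high) that stands on the floor of the tray, towards its +y end. z up along the knob.
- knob_b_mid (a point): Centre, 18 mm above its base, of the second loose turned knob (63 mm diameter, 34 mm high) on the floor of the tray, towards its -y end. z up along the knob.
- rack: Low wooden drying rack, fixed on the bench. Origin on the bench under the centre of the tray's home place; z up. Mouth at its +y; the tray goes in along -y, bar along y, to the back stop (face at y = -85 mm). Deck top 12 mm above the bench (the step), y = -104 to +113 mm. Tray home: bar centre at x = 0, y = 0, z = 90 mm in this frame.
- rack_lips (a point): Point on the rack's centre line, 39 mm above the bench, at the outer end of the lips (rack y = +51 mm). Rails 138 mm apart (tray has 4 mm each side), y = -104 to +51 mm. Lips reach in to x = +-57 mm, over the tray's side walls; underside 27 mm above the deck (7 mm over the walls), top 47 mm above the bench. From y = +50 to +85 mm the rails flare, without lips, to about 155 mm apart.
- catch_pivot (a point): Vertical pivot of the wooden catch, at x = -105, y = +97 mm in the rack's frame, on the bench plane. The arm is 16 mm wide, its tip 97 mm from the pivot, from 18 to 34 mm above the bench.
- catch (a joint): Angle (rad) of the catch: 0 = shut (arm along the rack's +x, across the mouth, 4 mm behind the home tray; hard stop there), about 1.57 = arm pointing out along the rack's +y, 2.3 = wide open. Grows counter-clockwise seen from above. Stays where it is left (friction 0.03 N m).
- catch_pin (a point): Middle of the upright round wooden pin on the catch's arm, 50 mm from the pivot; pin 14 mm diameter, from 34 to 74 mm above the bench, this point at 54 mm.
- block_mid (a point): Centre of a loose pale wooden offcut, 40 x 75 x 32 mm, lying on the bench; to be left alone.
- sander_mid (a point): Centre of a loose sanding block, 47 x 87 x 28 mm, lying on the bench; to be left alone.
- loose_ring_mid (a point): Centre of a loose turned ring, 58 mm diameter, 22 mm high, lying on the bench; to be left alone.
Not all that is in view belongs to the job. Leave any red look-alike of the part that bears knob_a_mid alone.

How it is judged (in metres and radians):
On the way:
1. the tray lies on the deck, fully home against the back stop (y of tray_grip in the frame of rack between -0.005 and 0.007 m and x of tray_grip in the frame of rack between -0.01 and 0.01 m and z of tray_grip in the frame of rack between 0.085 and 0.095 m and angle between tray_grip's own z axis and vertical below 0.05 rad and angle between the y axis of tray_grip and the y axis of rack, either way round below 0.08 rad), for 0.2 s.
At the end, for the whole second after the job is handed in: The tray lies flat on the rack's deck (tilt under 0.05 rad, height within 5 mm), within 7 mm of touching the back stop, in line with the rails (0.08 rad, 10 mm sideways); both knobs stand upright on its floor (tilt under 0.2 rad); the catch is shut (under 0.1 rad) (all of step 1 and angle between each of knob_a_mid, knob_b_mid's own z axis and vertical below 0.2 rad and x of knob_a_mid in the frame of tray_grip between -0.055 and 0.055 m and y of knob_a_mid in the frame of tray_grip between -0.075 and 0.075 m and z of knob_a_mid in the frame of tray_grip between -0.064 and -0.044 m and x of knob_b_mid in the frame of tray_grip between -0.055 and 0.055 m and y of knob_b_mid in the frame of tray_grip between -0.075 and 0.075 m and z of knob_b_mid in the frame of tray_grip between -0.064 and -0.044 m and value of joint catch below 0.1 rad).
It fails at once if the tray tips by more than about 15 degrees (angle between tray_grip's own z axis and vertical above 0.27 rad).
It fails at once if a knob is knocked over (angle between any of knob_a_mid, knob_b_mid's own z axis and vertical above 0.6 rad).
It fails at once if a bystander is moved by more than 30 mm (distance of any of block_mid, sander_mid, loose_ring_mid from where it was at the start of the episode above 0.03 m).
It also fails if it takes over 59 s, if anything falls off the work surface, if the arm or the gripper's body presses on something with over 40 N, if the wrist force passes 120 N, or if a joint passes its speed limit or range.

ROBOT

A 6-joint arm with a two-finger parallel gripper is mounted at the origin on a cart in front of the work surface, level with it; the furniture and walls round the work are solid. World frame = base frame: x ahead of the robot, y to its left, z up, the work surface at z = 0. Lengths are in mm, angles in rad, forces in N, time in s.
With the tool pointing down it reaches from about 275 to 750 mm from the base axis. Payload 10.2 kg.
Tool frame: the origin (TCP) lies at the very end of the fingers, on their centre line; the grasp point (between the pads) lies behind it (ctrl.grasp_offset is the z of the grasp point in the tool frame, in mm); z points along the fingers, y is the direction in which the jaws open and shut (so a half turn about z gives the same grasp; the last joint's range is limited). The gripper opens to 85 mm and grips with 20 to 120 N. Pads are 22 mm wide; open, the fingers measure 114 mm over their backs; the gripper's body (76 mm by 85 mm) begins 54 mm behind the grasp point. The pads swing forward as they close: fully open they stand 13 mm farther back than shut.
Start: joints at [-1.515, 0.313, 1.498, -0, 1.331, -0.223], TCP at [144.468, -504.738, 231.294] pointing down, gripper open.
Joint ranges: [-2.94, 2.94], [-0.97, 2.17], [0.19, 2.56], [-1.23, 4.37], [0.02, 3.11], [-2.88, 2.88]. Speed limits (rad/s): [2.39, 2.39, 3.01, 3.14, 3.14, 3.14].

INTERFACE

Orientations are given as a unit quaternion [w, x, y, z].
In Python, from rig import ctrl, capture, job gives the robot as it stands. The module is installed in compiled form; this text tells all that it offers.
- The arm moves only by the tool move_arm, never from a script. Its argument "series" is a list of rows, each a list of 7 numbers: the turn, a rotation vector about the tool's x, y, z in rad, then the shift along the tool's x, y, z in cm, then the opening, from 0 (shut) to 1 (fully open). A call has 1 to 5 rows; each row is the pose to reach, as a shift and turn from the pose measured when the call began, along the tool's axes at that moment; what a row does not reach only later rows make up. A row lasts 1/12 s, in which the tool goes at most 41.7 mm and 7.16 degrees, less where a joint would pass 70% of its speed; a pose out of reach is approached as far as the arm can. A call with a gripper value outside its range is refused whole. The fingers move at their own pace and stop on an object; "grip_force" is the grip in N (left out, the last holds). Time passes only in rows, so rows that repeat a pose let the fingers close. It gives the time, the measured TCP pose, the force and the opening at its end, in the units of the state.
- ctrl.sense(): the state, without advancing time (a new reading comes with each control period).
- capture(name): name is "side" or "top"; returns a dict with "frame" (400x640x3 uint8, red, green, blue), "mtx" (3x3 intrinsics, pixels), "R" (3x3) and "t" (3): a world point X has camera coordinates R X + t. Camera axes: x right, y down, z forward; pixel columns grow to the right and rows downward; lengths in mm; the calibration is good to about 2 mm. A picture is of the moment at which its call begins. There is no depth.
- job.finish_job(): hands the job in, once; it reports no verdict.
The state is a dict: "time_s": time; "joints": joint angles; "dq": joint speeds; "tau": joint torques, N m; "eef_pos": TCP position; "ee_rot": TCP orientation; "force": force on the tool from outside, world axes, zero at the start; "wrist_torque": the same for the moment, N m; "grip_width": opening from 0.0 (shut) to 1.0 (fully open).
Only numpy, scipy, OpenCV 4.12 (cv2) and the standard library are available. Lean on these libraries where they do the work, as an engineer would, in place of code of your own. Each camera call takes 0.05 s, during which the arm holds its last target.

## Working session

There is one attempt and no reset: what is moved stays moved. The work goes in short steps, Python scripts to look and compute and a tool call to move; the robot and the scene stay as the last step left them, time stands still between calls to the robot, and variables do not carry over. Pictures are saved under pics/ and viewed, and the job is handed in when it is done.

Besides the shell and the picture viewer there is one more tool, called after "Emit:" as name(argument=value, ...), one argument or row to a line, values as JSON. move_arm: Moves the arm, as the interface text tells. Its arguments: {"type":"object","properties":{"series":{"type":"array","items":{"type":"array","items":{"type":"number"}}},"grip_force":{"type":"number"}},"required":["series"]}

```bash
mkdir -p pics; cat > h.py <<'E'
import numpy as np, cv2
from rig import ctrl, capture, job
def snap(n,f):
    c=capture(n); cv2.imwrite('pics/'+f,cv2.cvtColor(c['frame'],cv2.COLOR_RGB2BGR)); 
    np.savez('pics/'+f[:-4]+'.npz',**c); return c
def proj(c,X):
    p=c['mtx']@(c['R']@np.array(X,float)+c['t']); return p[:2]/p[2]
def ray(c,u,v,z):
    d=c['R'].T@np.linalg.solve(c['mtx'],[u,v,1.]); o=-c['R'].T@c['t']; return o+d*(z-o[2])/d[2]
E
python3 - <<'E'
from h import *
for n in('top','side'):
    c=snap(n,n+'0.png'); print(c['mtx'],c['R'],c['t'],-c['R'].T@c['t'])
print(ctrl.sense(),ctrl.grasp_offset)
E
```

```text
[[426.54860595   0.         317.20595808]
 [  0.         426.54860595 205.80872509]
 [  0.           0.           1.        ]] [[ 0.01765984 -0.99961295  0.02149615]
 [-0.99509158 -0.01966556 -0.09698464]
 [ 0.09736984 -0.0196779  -0.99505371]] [-253.41750698  531.37585248 1182.77964316] [ 418.07588824 -219.59499376 1233.91207309]
[[377.77207574   0.         319.54708569]
 [  0.         377.77207574 202.88458045]
 [  0.           0.           1.        ]] [[ 0.9924961  -0.11936527  0.02652211]
 [-0.020088   -0.37312526 -0.92756348]
 [ 0.12061493  0.92007036 -0.37272318]] [-567.30161123  -21.54324816 1531.33048562] [  377.9105573  -1484.68623154   565.82567138]
{'time_s': 0.1, 'joints': array([-1.51536101e+00,  3.13373162e-01,  1.49834978e+00, -1.74232012e-05,
        1.33101515e+00, -2.23391890e-01]), 'dq': array([ 0.00023881, -0.00129182, -0.00214726,  0.00097677,  0.00158212,
       -0.00017816]), 'tau': array([ 4.07146144e-03, -4.12892032e+01, -2.60141248e+01, -4.74800777e-05,
        2.98957559e-03, -2.43986813e-05]), 'eef_pos': array([ 144.46989849, -504.49091621,  230.80726105]), 'ee_rot': array([-5.71408665e-04,  9.90297203e-01,  1.38964463e-01,  3.96079452e-05]), 'force': array([-0.16325742, -0.66265893,  0.48201232]), 'wrist_torque': array([ 0.01364152, -0.00489002,  0.00275239]), 'grip_width': 0.9996928934235709} -18.700000000000003
```

View pics/top0.png

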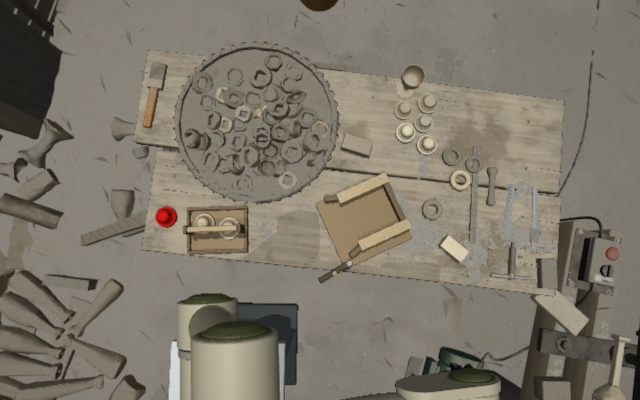

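View pics/side0.png

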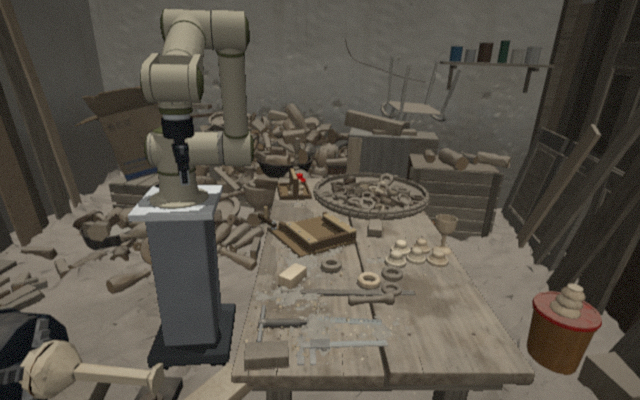

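```bash
python3 - <<'E'
from h import *
im=cv2.imread('pics/top0.png')
cv2.imwrite('pics/ta.png',cv2.resize(im[165:290,295:425],None,fx=6,fy=4.8*1.25*.8,interpolation=3) if 0 else cv2.resize(im[170:290,300:430],None,fx=5,fy=5,interpolation=3))
cv2.imwrite('pics/tb.png',cv2.resize(im[195:265,145:265],None,fx=6,fy=6,interpolation=3))
c=np.load('pics/top0.npz')
for q in[(0,0,0),(550,-70,0)]:print(proj(c,q))
E
```

```text
[225.81540622 397.44004917]
[257.33330657 200.79511562]
```

View pics/ta.png

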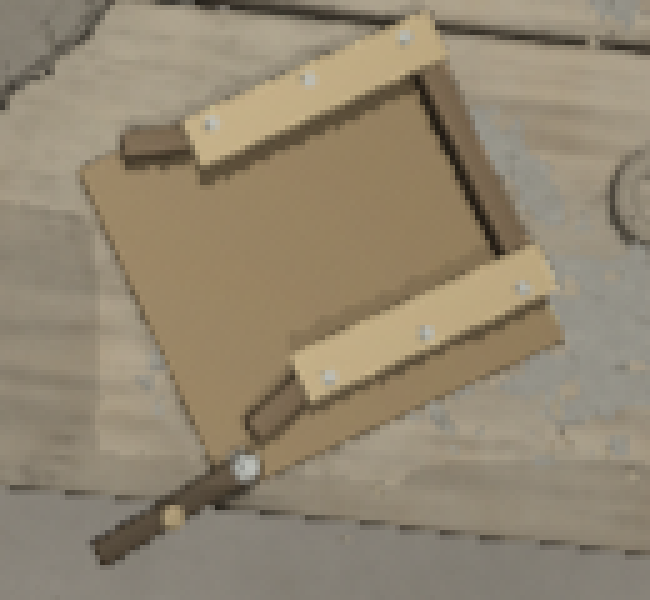

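View pics/tb.png

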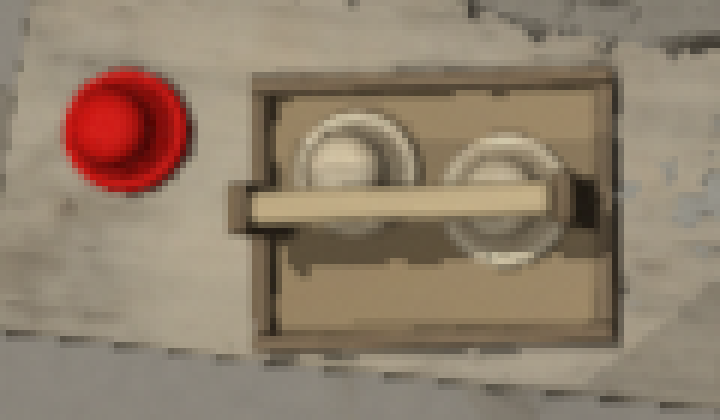

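```bash
python3 - <<'E'
from h import *
im=cv2.imread('pics/side0.png')
cv2.imwrite('pics/sa.png',cv2.resize(im[165:290,255:375],None,fx=6,fy=4.8,interpolation=3))
im=cv2.imread('pics/top0.png')
a=cv2.resize(im[172:282,312:412],None,fx=8,fy=8,interpolation=2)
cv2.imwrite('pics/t2.png',a[:600]); cv2.imwrite('pics/t3.png',a[400:])
a=cv2.resize(im[202:260,180:255],None,fx=10,fy=10,interpolation=2)
cv2.imwrite('pics/t4.png',a)
E
```

```text
(no output)
```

View pics/sa.png

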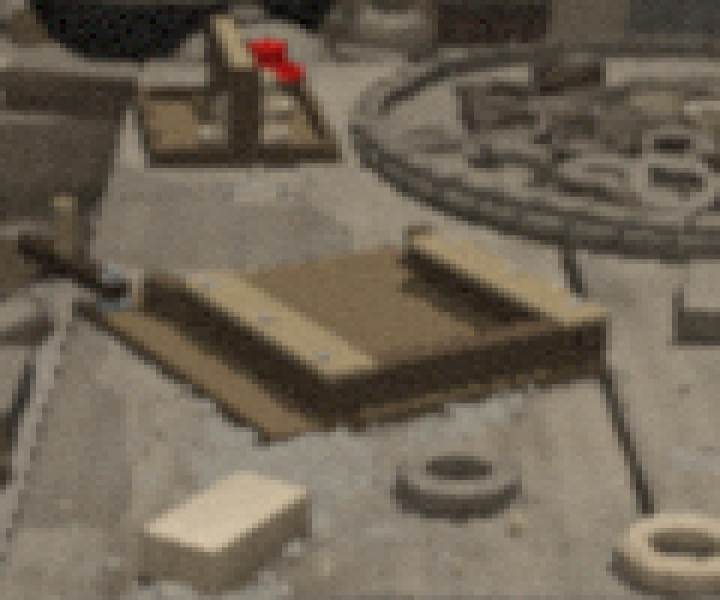

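View pics/t2.png

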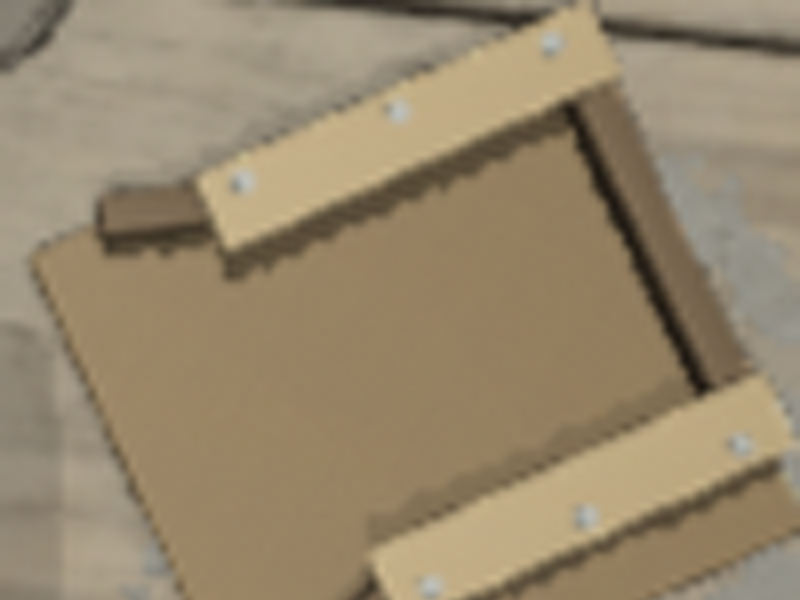

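View pics/t3.png

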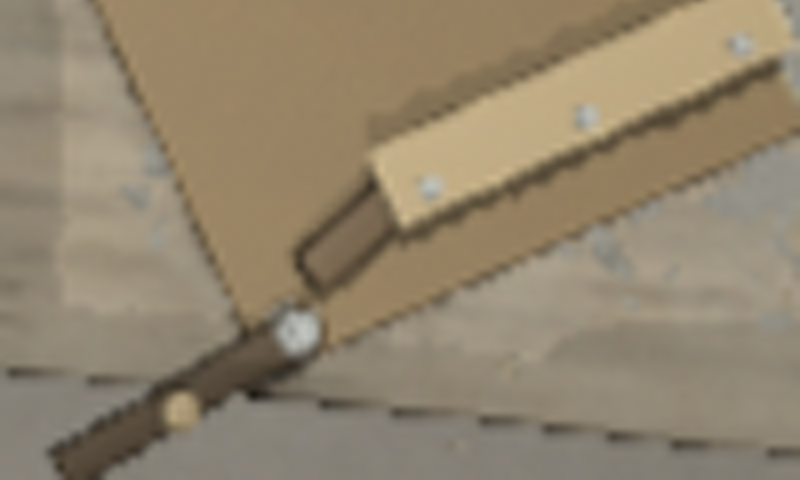

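View pics/t4.png

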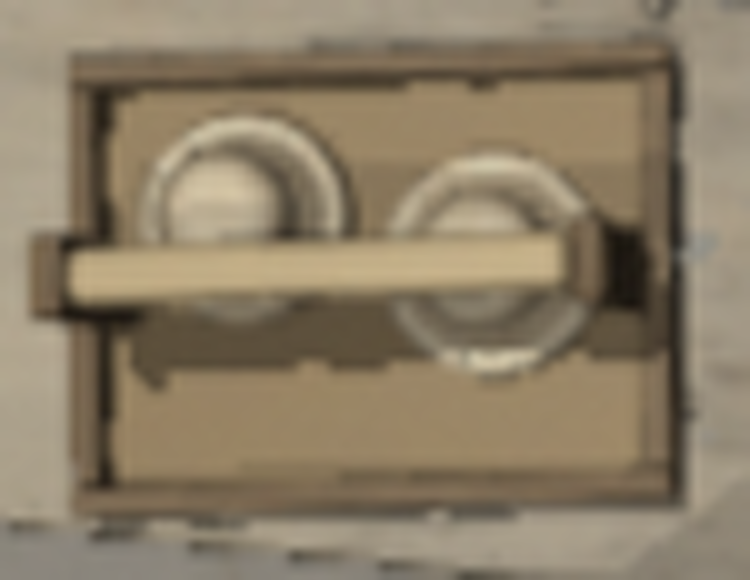

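```bash
cat > fit.py <<'E'
from h import *
from scipy.optimize import least_squares
c=np.load('pics/top0.npz')
def fit(obs,x0,pr=1):
    def f(p):
        r=[]
        for (X,uv) in obs:
            cs,sn=np.cos(p[2]),np.sin(p[2])
            W=[p[0]+cs*X[0]-sn*X[1],p[1]+sn*X[0]+cs*X[1],X[2]]
            q=proj(c,W)-uv
            if len(X)==4: q=q*X[3]
            r+=list(q)
        return r
    s=least_squares(f,x0,x_scale=[10,10,.1],loss='soft_l1')
    if pr: print(np.round(s.x,4),'deg',np.degrees(s.x[2]),np.round(np.array(f(s.x)).reshape(-1,2),2).tolist())
    return s.x
P=lambda u,v,s,o:np.array([(u+.5)/s-.5+o[0],(v+.5)/s-.5+o[1]])
if __name__=='__main__':
    R=lambda u,v:P(u,v,8,(312,172))
    obs=[((57,51,47),R(230,250)),((57,-104,47),R(617,73)),((-57,51,47),R(370,555)),((-57,-104,47),R(765,372)),((-105,97,38),R(298,729))]
    r=fit(obs,[400,-300,.43])
    for n,q,z in[('pin',R(182,810),74),('piv',R(298,729),38),('m1',R(35,262),12),('m2',R(245,730),12),('tip',R(70,865),34),('uo',R(200,180),47),('bo',R(595,3),47),('lo',R(405,632),47),('lbo',R(797,443),47)]:
        w=ray(c,*q,z); d=w[:2]-r[:2]; cs,sn=np.cos(r[2]),np.sin(r[2]); print(n,np.round(w,1),np.round([cs*d[0]+sn*d[1],-sn*d[0]+cs*d[1]],1))
    T=lambda u,v:P(u,v,10,(180,202))
    obs=[((65,85,20),T(73,55)),((65,-85,20),T(668,42)),((-65,-85,20),T(672,492)),((-65,85,20),T(78,486)),
     ((8,67,87),T(67,248)),((-8,67,87),T(70,305)),((8,-67,87),T(567,235)),((-8,-67,87),T(565,290)),((12,77,87),T(32,236)),((-12,77,87),T(36,318))]
    t=fit(obs,[440,30,0])
    for n,u,v,z in[('a',242,215,12),('b',492,265,12),('at',225,205,46),('bt',475,245,40)]: print(n,np.round(ray(c,*T(u,v),z)-[t[0],t[1],0],1))
    for n,u,v,z in[('ring1',460,180,22),('ring2',431,209,22),('block',454,249,32),('sander',357,145,28)]: print(n,np.round(ray(c,u,v,z)))
E
python3 fit.py
```

```text
[ 5.130473e+02 -3.772750e+02  4.432000e-01] deg 25.392244489169414 [[-0.33, 0.44], [1.12, 0.13], [-0.73, -0.49], [-0.03, -0.51], [0.2, 0.39]]
pin [ 351.2 -291.8   74. ] [-109.6  146.6]
piv [ 377.7 -334.1   38. ] [-103.8   97. ]
m1 [ 541.9 -240.    12. ] [ 84.9 111.6]
m2 [ 376.1 -317.7   12. ] [-98.2 112.5]
tip [ 329.3 -255.6   34. ] [-113.8  188.7]
uo [ 568.4 -296.8   47. ] [84.5 48.9]
bo [ 634.3 -435.8   47. ] [  84.5 -104.8]
lo [ 412.  -370.1   47. ] [-88.2  49.9]
lbo [ 480.1 -506.9   47. ] [ -85.4 -103. ]
[4.645834e+02 3.926650e+01 4.670000e-02] deg 2.674164363935308 [[-0.21, 0.16], [0.34, -0.15], [0.54, 0.71], [-0.74, 3.08], [0.06, -0.45], [-0.24, -0.15], [0.4, -0.54], [0.67, -0.07], [-0.21, -0.64], [-0.62, 0.15]]
a [17.3 39.6 12. ]
b [  4.4 -31.9  12. ]
at [18.2 36.1 46. ]
bt [  8.7 -32.2  40. ]
ring1 [ 620. -655.   22.]
ring2 [ 534. -570.   22.]
block [ 421. -632.   32.]
sander [ 715. -355.   28.]
```

```bash
cat > fit2.py <<'E'
from fit import *
R=lambda u,v:P(u,v,8,(312,172))
obs=[((57,51,47),R(230,250)),((57,-104,47),R(619,75)),((-57,51,47),R(370,555)),((-57,-104,47),R(765,372)),
 ((85.7,51,47),R(198,181)),((85.7,-104,47),R(595,3)),((-85.7,51,47),R(403,632)),((-85.7,-104,47),R(797,443))]
r=fit(obs,[400,-300,.43])
T=lambda u,v:P(u,v,10,(180,202))
obs=[((65,85,20),T(73,55)),((65,-85,20),T(668,42)),((-65,-85,20),T(672,500)),((-65,85,20),T(78,512)),
     ((8,67,87),T(67,248)),((-8,67,87),T(70,305)),((8,-67,87),T(567,235)),((-8,-67,87),T(565,290)),((12,77,87),T(32,236)),((-12,77,87),T(36,318))]
t=fit(obs,[440,30,0])
E
python3 fit2.py
```

```text
[ 5.123346e+02 -3.778953e+02  4.444000e-01] deg 25.46159511092344 [[-0.12, 0.73], [1.05, 0.11], [-0.48, -0.22], [0.19, -0.3], [-0.4, 0.08], [-0.28, -0.05], [-0.24, -0.4], [0.61, 0.15]]
[4.642057e+02 3.925770e+01 4.540000e-02] deg 2.6008072195622063 [[-0.19, 0.25], [0.37, 0.02], [0.51, 0.08], [-0.77, 0.58], [0.06, -0.34], [-0.25, -0.04], [0.4, -0.37], [0.66, 0.1], [-0.2, -0.53], [-0.63, 0.26]]
```

```bash
cat > g.py <<'E'
from h import *
import sys
from scipy.spatial.transform import Rotation as Ro
def go(x,y,z,yaw,n=5,vmax=40.,wmax=7.):
    s=ctrl.sense(); q=s['ee_rot']; R=Ro.from_quat([q[1],q[2],q[3],q[0]])
    a=np.radians(yaw); cx=np.array([np.cos(a),np.sin(a),0]); tz=np.array([0,0,-1.]); 
    T=Ro.from_matrix(np.c_[cx,np.cross(tz,cx),tz])
    dp=R.inv().apply(np.array([x,y,z])-s['eef_pos']); rv=(R.inv()*T).as_rotvec()
    N=max(1,int(np.ceil(max(np.linalg.norm(dp)/vmax,np.degrees(np.linalg.norm(rv))/wmax))))
    print('t',round(s['time_s'],2),'pos',np.round(s['eef_pos'],1),'yaw',np.round(np.degrees(np.arctan2(*R.as_matrix()[1::-1,0])),2),'F',np.round(s['force'],1),'grip',round(s['grip_width'],3),'rows needed',N)
    for i in range(1,min(N,n)+1): print(np.round(np.r_[rv*i/N,dp*i/N/10],3).tolist())
if __name__=='__main__': 
    a=[float(v) for v in sys.argv[1:]]; go(*a[:4],**({'vmax':a[4]} if len(a)>4 else {}))
E
python3 g.py 464 39 170 92.6
```

```text
t 0.1 pos [ 144.5 -504.5  230.8] yaw 15.98 F [-0.2 -0.7  0.5] grip 1.0 rows needed 16
[-0.0, -0.0, -0.084, 2.855, -2.716, 0.384]
[-0.0, -0.0, -0.167, 5.71, -5.431, 0.768]
[-0.0, -0.0, -0.251, 8.564, -8.147, 1.151]
[-0.0, -0.0, -0.334, 11.419, -10.862, 1.535]
[-0.0, -0.0, -0.418, 14.274, -13.578, 1.919]
```

Emit:
move_arm(
  series=[
    [0, 0, -0.084, 2.85, -2.72, 0.3, 1],
    [0, 0, -0.167, 5.7, -5.43, 0.6, 1],
    [0, 0, -0.25, 8.55, -8.15, 0.9, 1],
    [0, 0, -0.334, 11.4, -10.86, 1.2, 1],
    [0, 0, -0.418, 14.25, -13.6, 1.5, 1],
  ],
)

```text
time_s: 0.52
eef_pos: [244.5, -332.7, 215.6]
ee_rot: [-0.001, 0.939, 0.343, 0.0]
force: [0.5, -0.9, 0.2]
grip_width: 0.997
```

```bash
python3 g.py 464 39 170 92.6
```

```text
t 0.52 pos [ 244.5 -332.7  215.6] yaw 40.12 F [ 0.5 -0.9  0.2] grip 0.997 rows needed 11
[-0.0, -0.0, -0.083, 3.703, -1.297, 0.42]
[-0.0, -0.0, -0.167, 7.407, -2.594, 0.839]
[-0.0, -0.0, -0.25, 11.11, -3.891, 1.259]
[-0.0, -0.001, -0.333, 14.814, -5.188, 1.679]
[-0.0, -0.001, -0.416, 18.517, -6.485, 2.098]
```

Emit:
move_arm(
  series=[
    [0, 0, -0.083, 3.7, -1.3, 0.42, 1],
    [0, 0, -0.167, 7.4, -2.6, 0.84, 1],
    [0, 0, -0.25, 11.1, -3.9, 1.26, 1],
    [0, 0, -0.333, 14.8, -5.2, 1.68, 1],
    [0, 0, -0.416, 18.5, -6.5, 2.1, 1],
  ],
)

```text
time_s: 0.93
eef_pos: [344.4, -161.8, 194.6]
ee_rot: [-0.001, 0.847, 0.531, 0.0]
force: [0.3, -1.2, 0.1]
grip_width: 0.999
```

```bash
python3 g.py 464 39 160 92.6
```

```text
t 0.93 pos [ 344.4 -161.8  194.6] yaw 64.17 F [ 0.3 -1.2  0.1] grip 0.999 rows needed 6
[-0.0, -0.0, -0.083, 3.88, 0.337, 0.583]
[-0.0, -0.001, -0.165, 7.761, 0.673, 1.165]
[-0.0, -0.001, -0.248, 11.641, 1.01, 1.748]
[-0.0, -0.001, -0.331, 15.522, 1.346, 2.33]
[-0.0, -0.001, -0.413, 19.402, 1.683, 2.913]
```

Emit:
move_arm(
  series=[
    [0, 0, -0.083, 3.88, 0.34, 0.58, 1],
    [0, 0, -0.165, 7.76, 0.67, 1.16, 1],
    [0, 0, -0.248, 11.64, 1.0, 1.75, 1],
    [0, 0, -0.331, 15.5, 1.35, 2.33, 1],
    [0, 0, -0.413, 19.4, 1.68, 2.91, 1],
  ],
)

```text
time_s: 1.35
eef_pos: [444.6, 7.6, 165.4]
ee_rot: [-0.001, 0.719, 0.695, 0.0]
force: [0.6, -1.5, 1.5]
grip_width: 0.996
```

```bash
python3 g.py 464 39 130 92.6
```

```text
t 1.35 pos [444.6   7.6 165.4] yaw 88.09 F [ 0.6 -1.5  1.5] grip 0.996 rows needed 2
[-0.0, -0.001, -0.039, 1.6, 0.92, 1.774]
[-0.0, -0.001, -0.079, 3.2, 1.839, 3.548]
```

Emit:
move_arm(
  series=[
    [0, 0, -0.039, 1.6, 0.92, 1.77, 1],
    [0, 0, -0.079, 3.2, 1.84, 3.55, 1],
    [0, 0, -0.079, 3.2, 1.84, 3.55, 1],
  ],
)

```text
time_s: 1.6
eef_pos: [463.3, 41.5, 126.9]
ee_rot: [-0.003, 0.689, 0.725, -0.001]
force: [-0.6, 0.0, -1.5]
grip_width: 0.999
```

```bash
python3 g.py 464.2 39.2 59.5 92.6;  python3 - <<'E'
from h import *
c=snap('top','top1.png');im=cv2.imread('pics/top1.png')
cv2.imwrite('pics/u1.png',cv2.resize(im[180:280,160:290],None,fx=6,fy=6,interpolation=2))
c=snap('side','side1.png');im=cv2.imread('pics/side1.png')
cv2.imwrite('pics/u2.png',cv2.resize(im[100:220,235:365],None,fx=5,fy=5,interpolation=2))
E
```

```text
t 1.6 pos [463.3  41.5 126.9] yaw 92.89 F [-0.6  0.  -1.5] grip 0.999 rows needed 2
[-0.002, -0.002, 0.003, -0.129, 0.055, 3.371]
[-0.005, -0.003, 0.005, -0.258, 0.11, 6.741]
```

View pics/u1.png

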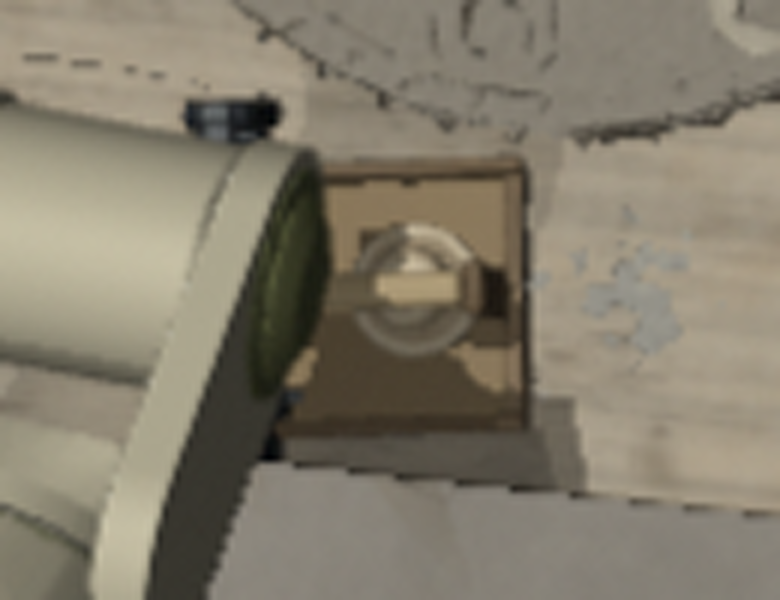

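View pics/u2.png

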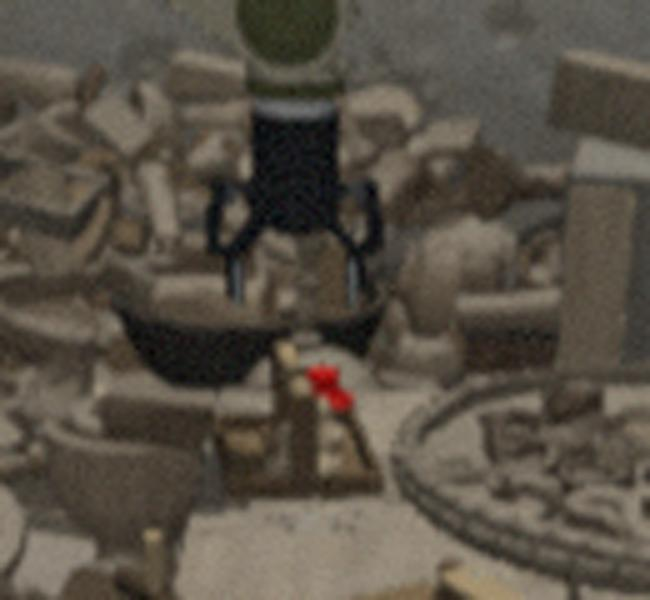

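Emit:
move_arm(
  series=[
    [0, 0, 0, -0.1, 0.05, 2.5, 1],
    [0, 0, 0.003, -0.2, 0.1, 5.0, 1],
    [-0.005, -0.003, 0.005, -0.26, 0.11, 6.4, 1],
    [-0.005, -0.003, 0.005, -0.26, 0.11, 6.74, 1],
    [-0.005, -0.003, 0.005, -0.26, 0.11, 6.74, 1],
  ],
)

```text
time_s: 2.12
eef_pos: [464.6, 36.0, 62.4]
ee_rot: [0.001, 0.693, 0.721, 0.001]
force: [1.0, -0.8, 1.0]
grip_width: 0.999
```

```bash
python3 g.py 464.2 39.2 59.5 92.6;  python3 - <<'E'
from h import *
c=snap('side','side2.png');im=cv2.imread('pics/side2.png')
cv2.imwrite('pics/u2.png',cv2.resize(im[130:210,255:355],None,fx=7,fy=7,interpolation=2))
c=snap('top','top2.png')
E
```

```text
t 2.12 pos [464.6  36.   62.4] yaw 92.27 F [ 1.  -0.8  1. ] grip 0.999 rows needed 1
[0.003, 0.001, -0.006, 0.318, -0.026, 0.293]
```

View pics/u2.png

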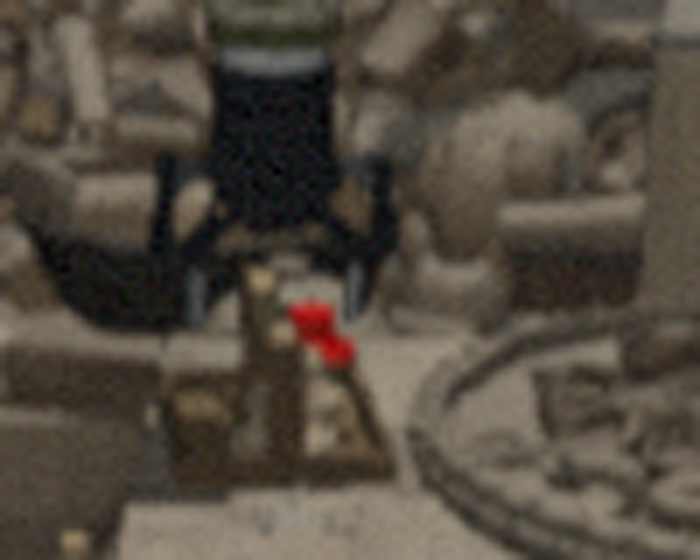

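Emit:
move_arm(
  series=[
    [0.003, 0, -0.006, 0.32, -0.03, 0.3, 1],
    [0.003, 0, -0.006, 0.32, -0.03, 0.3, 0.6],
    [0.003, 0, -0.006, 0.32, -0.03, 0.3, 0.3],
    [0.003, 0, -0.006, 0.32, -0.03, 0.3, 0],
    [0.003, 0, -0.006, 0.32, -0.03, 0.3, 0],
  ],
  grip_force=70,
)

```text
time_s: 2.63
eef_pos: [465.1, 39.4, 60.7]
ee_rot: [0.002, 0.691, 0.723, 0.0]
force: [-0.1, -1.4, 0.3]
grip_width: 0.459
```

```bash
python3 g.py 464.2 39.2 59.5 92.6
```

```text
t 2.63 pos [465.1  39.4  60.7] yaw 92.66 F [-0.1 -1.4  0.3] grip 0.459 rows needed 1
[0.003, 0.002, 0.001, -0.02, -0.091, 0.118]
```

Emit:
move_arm(
  series=[
    [0, 0, 0, 0, 0, 0, 0],
    [0, 0, 0, 0, 0, 0, 0],
    [0, 0, 0, 0, 0, 0, 0],
    [0, 0, 0, 0, 0, 0, 0],
  ],
)

```text
time_s: 2.97
eef_pos: [464.9, 39.4, 60.8]
ee_rot: [0.001, 0.69, 0.723, 0.0]
force: [-2.0, 0.2, 2.7]
grip_width: 0.174
```

```bash
python3 g.py 464.2 39.2 85 92.6
```

```text
t 2.97 pos [464.9  39.4  60.8] yaw 92.67 F [-2.   0.2  2.7] grip 0.174 rows needed 1
[0.002, 0.002, 0.001, -0.025, -0.069, -2.425]
```

Emit:
move_arm(
  series=[
    [0, 0, 0, 0, 0, 0, 0],
    [0, 0, 0, 0, 0, -0.4, 0],
    [0, 0, 0, 0, 0, -1.2, 0],
    [0, 0, 0, 0, 0, -2.2, 0],
    [0, 0, 0, 0, 0, -3.0, 0],
  ],
)

```text
time_s: 3.38
eef_pos: [464.9, 39.5, 91.6]
ee_rot: [0.001, 0.69, 0.723, 0.0]
force: [0.1, -0.5, -5.0]
grip_width: 0.173
```

```bash
python3 g.py 440 -60 100 104 30;  python3 - <<'E'
from h import *
c=snap('side','side3.png');im=cv2.imread('pics/side3.png')
cv2.imwrite('pics/u3.png',cv2.resize(im[130:210,255:355],None,fx=7,fy=7,interpolation=2))
E
```

```text
t 3.38 pos [464.9  39.5  91.6] yaw 92.66 F [ 0.1 -0.5 -5. ] grip 0.173 rows needed 4
[0.001, 0.001, -0.049, -2.457, -0.737, -0.207]
[0.001, 0.001, -0.099, -4.913, -1.474, -0.415]
[0.002, 0.002, -0.148, -7.37, -2.211, -0.622]
[0.002, 0.002, -0.198, -9.827, -2.948, -0.829]
```

View pics/u3.png

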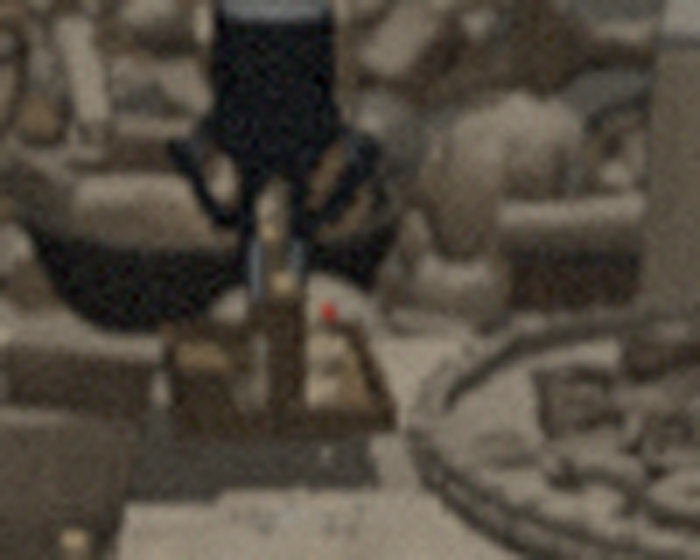

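Emit:
move_arm(
  series=[
    [0, 0, -0.02, -0.9, -0.3, -0.1, 0],
    [0, 0, -0.055, -2.6, -0.85, -0.2, 0],
    [0, 0, -0.1, -4.8, -1.5, -0.3, 0],
    [0, 0, -0.15, -7.2, -2.2, -0.4, 0],
    [0, 0, -0.2, -9.6, -2.95, -0.5, 0],
  ],
)

```text
time_s: 3.85
eef_pos: [440.3, -58.6, 98.2]
ee_rot: [0.003, 0.614, 0.79, 0.001]
force: [0.3, -0.9, -5.0]
grip_width: 0.172
```

```bash
python3 g.py 413.6 -170 95 115.45 24
```

```text
t 3.85 pos [440.3 -58.6  98.2] yaw 104.31 F [ 0.3 -0.9 -5. ] grip 0.172 rows needed 5
[0.001, 0.001, -0.039, -2.026, -1.068, 0.065]
[0.002, 0.002, -0.078, -4.052, -2.135, 0.131]
[0.002, 0.002, -0.117, -6.078, -3.203, 0.196]
[0.003, 0.003, -0.156, -8.104, -4.271, 0.262]
[0.004, 0.004, -0.195, -10.13, -5.339, 0.327]
```

Emit:
move_arm(
  series=[
    [0, 0, -0.045, -2.3, -1.2, 0, 0],
    [0, 0, -0.09, -4.6, -2.4, 0.1, 0],
    [0, 0, -0.135, -6.9, -3.65, 0.1, 0],
    [0, 0, -0.17, -8.9, -4.7, 0.2, 0],
    [0, 0, -0.195, -10.1, -5.3, 0.3, 0],
  ],
)

```text
time_s: 4.27
eef_pos: [413.4, -171.7, 95.4]
ee_rot: [0.003, 0.534, 0.846, 0.0]
force: [0.5, 0.1, -4.6]
grip_width: 0.172
```

Emit:
move_arm(
  series=[
    [0, 0, 0, 0, 0, 0, 0],
    [0, 0, 0, 0, 0, 0, 0],
  ],
)

```text
time_s: 4.43
eef_pos: [413.2, -172.0, 95.4]
ee_rot: [0.003, 0.535, 0.845, 0.0]
force: [-0.6, 0.1, -3.5]
grip_width: 0.173
```

```bash
python3 g.py 413.6 -170 90 115.45 24; python3 - <<'E'
from h import *
c=snap('top','top4.png');im=cv2.imread('pics/top4.png')
cv2.imwrite('pics/u4.png',cv2.resize(im[170:290,230:410],None,fx=4.4,fy=4.4,interpolation=2))
c=snap('side','side4.png');im=cv2.imread('pics/side4.png')
cv2.imwrite('pics/u5.png',cv2.resize(im[130:270,245:375],None,fx=5,fy=4.2,interpolation=2))
E
```

```text
t 4.43 pos [ 413.2 -172.    95.4] yaw 115.37 F [-0.6  0.1 -3.5] grip 0.173 rows needed 1
[0.004, 0.005, -0.001, 0.17, 0.122, 0.542]
```

View pics/u4.png

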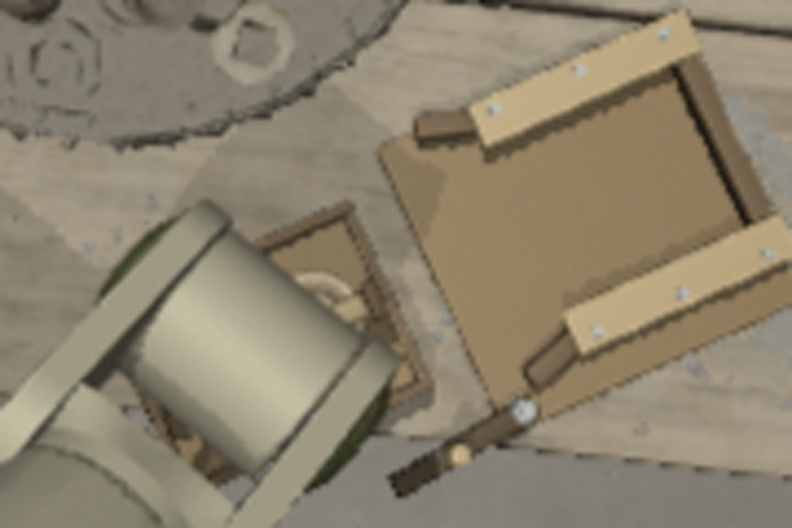

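View pics/u5.png

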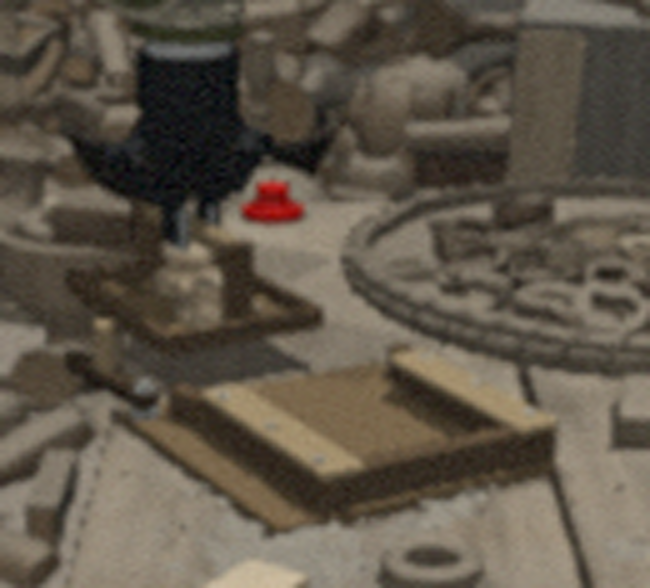

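```bash
python3 - <<'E'
from h import *
im=cv2.imread('pics/top4.png')
cv2.imwrite('pics/u6.png',cv2.resize(im[212:272,285:335],None,fx=10,fy=10,interpolation=2))
E
```

```text
(no output)
```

View pics/u6.png

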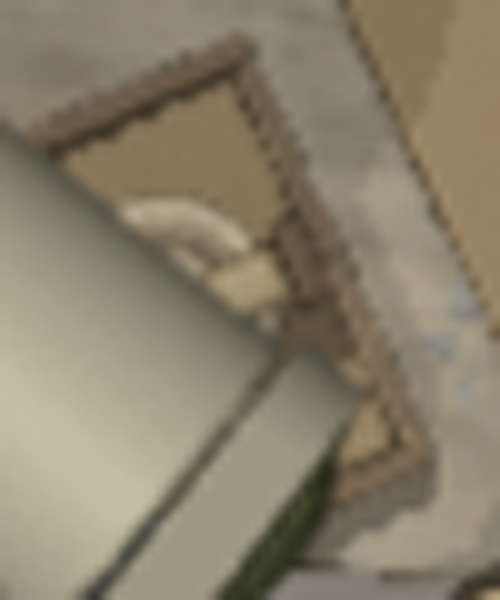

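```bash
python3 - <<'E'
from fit import *
r=[512.4,-377.8,np.radians(25.45)]
cs,sn=np.cos(r[2]),np.sin(r[2])
loc=lambda w:np.round([cs*(w[0]-r[0])+sn*(w[1]-r[1]),-sn*(w[0]-r[0])+cs*(w[1]-r[1])],1)
for u,v in[(242,37),(428,450),(30,137)]: print(loc(ray(c,*P(u,v,10,(285,212)),54.6)))
print(loc([413.2,-172]))
E
```

```text
[ 62.7 145. ]
[-62.  145.3]
[ 61.6 209.7]
[ -1.1 228.5]
```

```bash
cat > rk.py <<'E'
from g import *
def W(x,y,r=(512.4,-377.8,np.radians(25.45))):
    cs,sn=np.cos(r[2]),np.sin(r[2]); return r[0]+cs*x-sn*y, r[1]+sn*x+cs*y
def L(w,r=(512.4,-377.8,np.radians(25.45))):
    cs,sn=np.cos(r[2]),np.sin(r[2]); return cs*(w[0]-r[0])+sn*(w[1]-r[1]),-sn*(w[0]-r[0])+cs*(w[1]-r[1])
if __name__=='__main__':
    a=[float(v) for v in sys.argv[1:]]
    print('rack xy',np.round(L(ctrl.sense()['eef_pos']),1))
    x,y=W(a[0],a[1]); go(x,y,a[2],115.45 if len(a)<5 else a[4],vmax=a[3])
E
python3 rk.py -0.7 200 75 15
```

```text
rack xy [ -0.5 229.3]
t 4.53 pos [ 413.4 -171.    95.4] yaw 115.48 F [-0.4  0.3 -4.5] grip 0.175 rows needed 3
[0.001, 0.002, 0.0, -0.973, -0.009, 0.685]
[0.002, 0.003, 0.0, -1.946, -0.019, 1.37]
[0.004, 0.005, 0.001, -2.918, -0.028, 2.055]
```

Emit:
move_arm(
  series=[
    [0.001, 0.002, 0, 0, 0, 0.6, 0],
    [0.002, 0.003, 0, -0.4, 0, 1.3, 0],
    [0.003, 0.004, 0, -1.1, 0, 1.9, 0],
    [0.003, 0.005, 0, -2.0, -0.02, 2.05, 0],
    [0.003, 0.005, 0, -2.7, -0.03, 2.05, 0],
  ],
)

```text
time_s: 4.95
eef_pos: [425.3, -196.4, 74.4]
ee_rot: [-0.0, 0.534, 0.846, 0.0]
force: [-0.2, -0.5, -4.5]
grip_width: 0.173
```

```bash
python3 rk.py -0.7 130 75 15
```

```text
rack xy [ -0.7 201.3]
t 4.95 pos [ 425.3 -196.4   74.4] yaw 115.48 F [-0.2 -0.5 -4.5] grip 0.173 rows needed 5
[0.0, -0.0, 0.0, -1.426, -0.0, -0.015]
[0.0, -0.0, 0.0, -2.851, -0.001, -0.029]
[0.0, -0.001, 0.0, -4.277, -0.001, -0.044]
[0.0, -0.001, 0.0, -5.702, -0.002, -0.059]
[0.0, -0.001, 0.001, -7.128, -0.002, -0.073]
```

Emit:
move_arm(
  series=[
    [0, 0, 0, -1.2, 0, -0.1, 0],
    [0, 0, 0, -2.6, 0, -0.1, 0],
    [0, 0, 0, -4.0, 0, -0.1, 0],
    [0, 0, 0, -5.4, 0, -0.1, 0],
    [0, 0, 0, -6.4, 0, -0.1, 0],
  ],
)

```text
time_s: 5.37
eef_pos: [453.5, -255.9, 75.3]
ee_rot: [0.0, 0.534, 0.845, 0.0]
force: [1.0, -1.3, -6.1]
grip_width: 0.172
```

```bash
python3 rk.py -0.7 90 75 12;python3 - <<'E'
from h import *
c=snap('top','top5.png');im=cv2.imread('pics/top5.png')
cv2.imwrite('pics/u7.png',cv2.resize(im[170:290,280:410],None,fx=5,fy=5,interpolation=2))
c=snap('side','side5.png');im=cv2.imread('pics/side5.png')
cv2.imwrite('pics/u8.png',cv2.resize(im[150:270,245:375],None,fx=6,fy=5,interpolation=2))
E
```

```text
rack xy [ -0.8 135.4]
t 5.37 pos [ 453.5 -255.9   75.3] yaw 115.45 F [ 1.  -1.3 -6.1] grip 0.172 rows needed 4
[0.0, -0.0, -0.0, -1.135, 0.002, 0.008]
[0.0, -0.0, -0.0, -2.27, 0.004, 0.017]
[0.0, -0.0, -0.0, -3.404, 0.005, 0.025]
[0.001, -0.0, -0.0, -4.539, 0.007, 0.034]
```

View pics/u7.png

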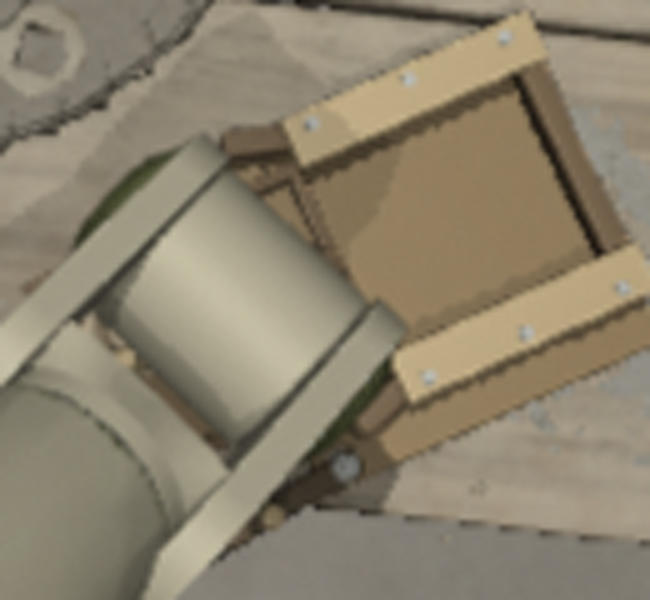

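View pics/u8.png

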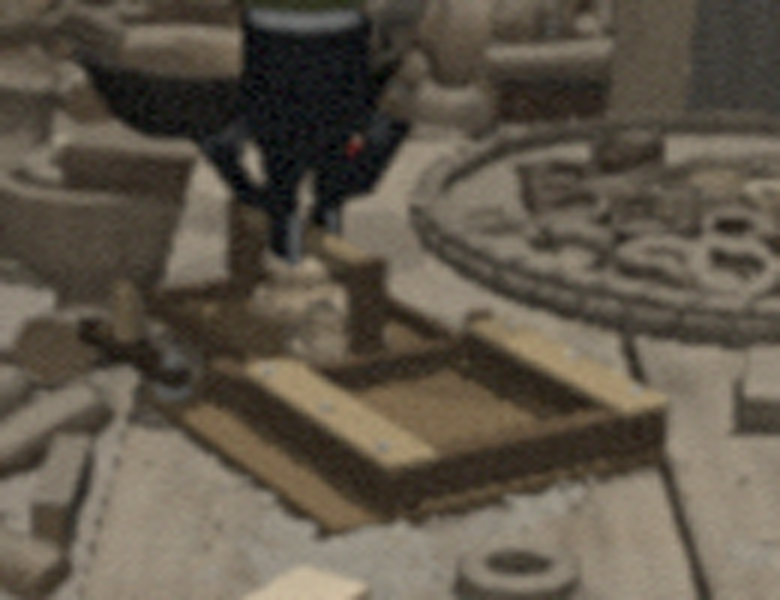

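Emit:
move_arm(
  series=[
    [0, 0, 0, -0.9, 0, 0, 0],
    [0, 0, 0, -1.9, 0, 0, 0],
    [0, 0, 0, -2.9, 0, 0, 0],
    [0, 0, 0, -3.9, 0, 0, 0],
    [0, 0, 0, -4.6, 0, 0, 0],
  ],
)

```text
time_s: 5.88
eef_pos: [473.2, -297.4, 75.2]
ee_rot: [-0.0, 0.534, 0.845, 0.0]
force: [0.2, -0.2, -4.4]
grip_width: 0.171
```

```bash
python3 rk.py -0.7 40 75 12
```

```text
rack xy [-0.9 89.4]
t 5.88 pos [ 473.2 -297.4   75.2] yaw 115.42 F [ 0.2 -0.2 -4.4] grip 0.171 rows needed 5
[0.0, -0.0, -0.0, -0.989, 0.004, 0.003]
[0.0, -0.0, -0.0, -1.978, 0.007, 0.005]
[0.0, -0.0, -0.0, -2.967, 0.011, 0.008]
[0.0, -0.0, -0.0, -3.956, 0.015, 0.01]
[0.0, -0.001, -0.001, -4.945, 0.019, 0.013]
```

No rail contact. Onward.

Emit:
move_arm(
  series=[
    [0, 0, 0, -1.0, 0, 0, 0],
    [0, 0, 0, -2.0, 0, 0, 0],
    [0, 0, 0, -3.0, 0.01, 0, 0],
    [0, 0, 0, -4.0, 0.015, 0, 0],
    [0, 0, 0, -5.0, 0.02, 0.02, 0],
  ],
)

```text
time_s: 6.3
eef_pos: [494.9, -342.4, 74.7]
ee_rot: [-0.0, 0.534, 0.845, 0.001]
force: [-0.9, 0.2, -4.4]
grip_width: 0.172
```

```bash
python3 rk.py -0.7 8 74 8
```

```text
rack xy [-0.6 39.5]
t 6.3 pos [ 494.9 -342.4   74.7] yaw 115.43 F [-0.9  0.2 -4.4] grip 0.172 rows needed 4
[0.0, -0.0, -0.0, -0.788, -0.002, 0.018]
[0.0, -0.001, -0.0, -1.575, -0.003, 0.035]
[0.0, -0.001, -0.0, -2.363, -0.005, 0.053]
[0.0, -0.001, -0.0, -3.151, -0.007, 0.07]
```

Emit:
move_arm(
  series=[
    [0, 0, 0, -0.8, 0, 0, 0],
    [0, 0, 0, -1.6, 0, 0.02, 0],
    [0, 0, 0, -2.3, 0, 0.04, 0],
    [0, 0, 0, -2.8, 0, 0.06, 0],
    [0, 0, 0, -3.15, 0, 0.07, 0],
  ],
)

```text
time_s: 6.72
eef_pos: [508.5, -371.2, 73.9]
ee_rot: [-0.001, 0.534, 0.845, 0.001]
force: [0.1, -0.9, -4.3]
grip_width: 0.173
```

```bash
python3 rk.py -0.7 -2 73.5 3;python3 - <<'E'
from h import *
c=snap('top','top6.png');im=cv2.imread('pics/top6.png')
cv2.imwrite('pics/u9.png',cv2.resize(im[160:280,300:430],None,fx=5,fy=5,interpolation=2))
c=snap('side','side6.png');im=cv2.imread('pics/side6.png')
cv2.imwrite('pics/u10.png',cv2.resize(im[150:270,245:375],None,fx=6,fy=5,interpolation=2))
E
```

```text
rack xy [-0.7  7.6]
t 6.72 pos [ 508.5 -371.2   73.9] yaw 115.43 F [ 0.1 -0.9 -4.3] grip 0.173 rows needed 4
[0.0, -0.0, -0.0, -0.241, -0.001, 0.009]
[0.0, -0.001, -0.0, -0.481, -0.002, 0.017]
[0.0, -0.001, -0.0, -0.722, -0.003, 0.026]
[0.0, -0.002, -0.0, -0.962, -0.004, 0.035]
```

View pics/u9.png

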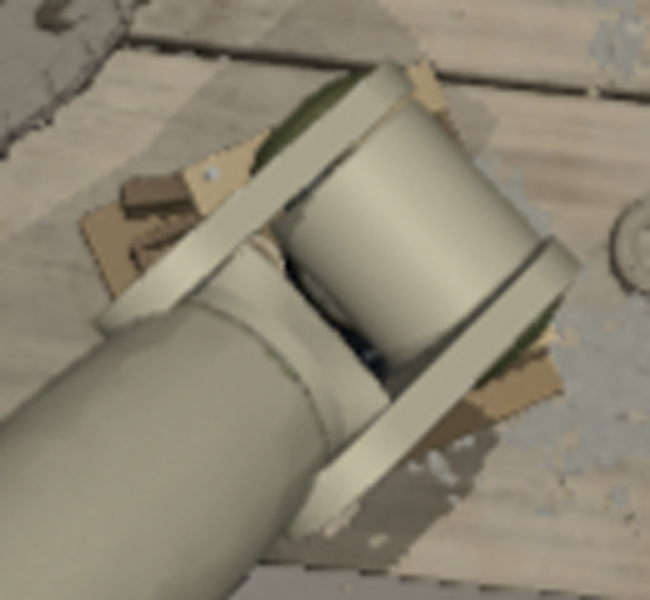

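View pics/u10.png

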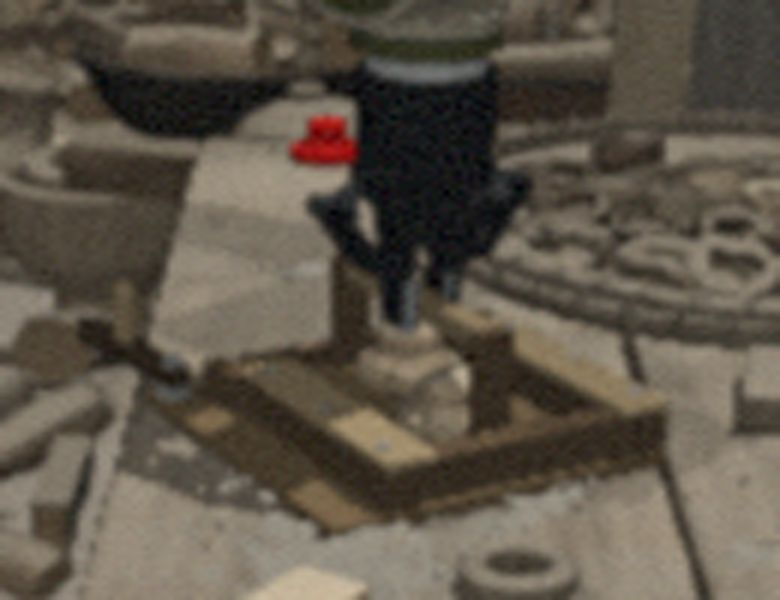

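Emit:
move_arm(
  series=[
    [0, 0, 0, -0.2, 0, 0.03, 0],
    [0, 0, 0, -0.4, 0, 0.06, 0],
    [0, 0, 0, -0.6, 0, 0.09, 0],
    [0, 0, 0, -0.75, 0, 0.1, 0],
    [0, 0, 0, -0.75, 0, 0.1, 0],
  ],
)

```text
time_s: 7.23
eef_pos: [511.9, -378.1, 73.0]
ee_rot: [-0.0, 0.534, 0.845, 0.0]
force: [0.5, -1.4, -4.2]
grip_width: 0.174
```

```bash
python3 rk.py -0.7 -4 73 3
```

```text
rack xy [-0.6 -0.1]
t 7.23 pos [ 511.9 -378.1   73. ] yaw 115.42 F [ 0.5 -1.4 -4.2] grip 0.174 rows needed 2
[0.0, -0.0, -0.0, -0.197, -0.004, -0.002]
[0.0, -0.001, -0.001, -0.395, -0.007, -0.003]
```

Emit:
move_arm(
  series=[
    [0, 0, 0, -0.15, 0, 0.02, 0],
    [0, 0, 0, -0.3, 0, 0.04, 0],
    [0, 0, 0, -0.3, 0, 0.04, 0],
  ],
)

```text
time_s: 7.48
eef_pos: [512.2, -378.6, 73.2]
ee_rot: [-0.003, 0.534, 0.845, 0.002]
force: [-9.3, 13.3, 8.5]
grip_width: 0.175
```

```bash
python3 rk.py -0.7 -6 72.5 3
```

```text
rack xy [-0.5 -0.6]
t 7.48 pos [ 512.2 -378.6   73.2] yaw 115.45 F [-9.3 13.3  8.5] grip 0.175 rows needed 2
[-0.0, -0.004, -0.0, -0.268, -0.01, 0.035]
[-0.001, -0.007, -0.0, -0.536, -0.02, 0.07]
```

Emit:
move_arm(
  series=[
    [0, 0, 0, -0.05, 0, 0, 0],
    [0, 0, 0, -0.05, 0, 0, 0.3],
    [0, 0, 0, -0.05, 0, 0, 0.6],
    [0, 0, 0, -0.05, 0, 0, 0.6],
    [0, 0, 0, -0.05, 0, 0, 0.6],
  ],
)

```text
time_s: 7.9
eef_pos: [512.6, -379.4, 73.5]
ee_rot: [-0.003, 0.534, 0.845, 0.002]
force: [-0.3, 0.2, -0.0]
grip_width: 0.596
```

```bash
python3 rk.py -0.7 0 140 20
```

```text
rack xy [-0.5 -1.5]
t 7.9 pos [ 512.6 -379.4   73.5] yaw 115.43 F [-0.3  0.2 -0. ] grip 0.596 rows needed 4
[-0.0, -0.002, -0.0, 0.048, -0.006, -1.662]
[-0.0, -0.003, -0.0, 0.097, -0.011, -3.325]
[-0.0, -0.005, -0.0, 0.145, -0.017, -4.987]
[-0.0, -0.006, -0.0, 0.194, -0.022, -6.649]
```

Emit:
move_arm(
  series=[
    [0, 0, 0, 0, 0, -1.5, 0.7],
    [0, 0, 0, 0, 0, -4.0, 0.7],
    [0, 0, 0, 0, 0, -7.5, 0.7],
    [0, 0, 0, 1.0, 0.5, -9, 0.7],
    [0, 0, 0, 3.5, 2.2, -9.3, 0.7],
  ],
)

```text
time_s: 8.32
eef_pos: [518.0, -342.2, 170.5]
ee_rot: [0.001, 0.536, 0.844, 0.0]
force: [0.5, 0.0, 0.4]
grip_width: 0.7
```

```bash
python3 rk.py -109.6 146.6 130 35 120.5
```

```text
rack xy [20.3 29.8]
t 8.32 pos [ 518.  -342.2  170.5] yaw 115.23 F [0.5 0.  0.4] grip 0.7 rows needed 6
[0.0, 0.0, -0.015, 1.94, -2.174, 0.669]
[0.001, 0.0, -0.031, 3.879, -4.348, 1.338]
[0.001, 0.001, -0.046, 5.819, -6.523, 2.007]
[0.001, 0.001, -0.061, 7.758, -8.697, 2.676]
[0.001, 0.001, -0.077, 9.698, -10.871, 3.344]
```

Emit:
move_arm(
  series=[
    [0, 0, -0.015, 1.9, -2.2, 0.2, 0.7],
    [0, 0, -0.03, 3.9, -4.3, 0.6, 0.7],
    [0, 0, -0.046, 5.8, -6.5, 1.2, 0.7],
    [0, 0, -0.061, 7.8, -8.7, 2.0, 0.7],
    [0, 0, -0.077, 9.7, -10.9, 3.0, 0.7],
  ],
)

```text
time_s: 8.73
eef_pos: [377.0, -300.5, 140.4]
ee_rot: [0.002, 0.502, 0.865, 0.0]
force: [0.8, -0.8, -0.2]
grip_width: 0.699
```

```bash
python3 rk.py -109.6 146.6 120 35 120.5
```

```text
rack xy [-89. 128.]
t 8.73 pos [ 377.  -300.5  140.4] yaw 119.7 F [ 0.8 -0.8 -0.2] grip 0.699 rows needed 1
[0.002, 0.003, -0.014, 2.016, -1.918, 2.033]
```

Emit:
move_arm(
  series=[
    [0, 0, -0.014, 1.5, -1.4, 1.0, 0.7],
    [0.002, 0.003, -0.014, 2.0, -1.9, 2.0, 0.7],
    [0.002, 0.003, -0.014, 2.0, -1.9, 2.0, 0.7],
    [0.002, 0.003, -0.014, 2.0, -1.9, 2.0, 0.7],
  ],
)

```text
time_s: 9.07
eef_pos: [350.9, -293.0, 120.7]
ee_rot: [0.0, 0.496, 0.868, -0.0]
force: [0.5, -0.7, -0.5]
grip_width: 0.7
```

```bash
python3 rk.py -109.6 146.6 46 35 120.5; python3 - <<'E'
from h import *
c=snap('top','top7.png');im=cv2.imread('pics/top7.png')
cv2.imwrite('pics/u11.png',cv2.resize(im[160:290,290:420],None,fx=4.6,fy=4.6,interpolation=2))
c=snap('side','side7.png');im=cv2.imread('pics/side7.png')
cv2.imwrite('pics/u12.png',cv2.resize(im[150:270,225:375],None,fx=5,fy=5,interpolation=2))
E
```

```text
rack xy [-109.4  146. ]
t 9.07 pos [ 350.9 -293.   120.7] yaw 120.47 F [ 0.5 -0.7 -0.5] grip 0.7 rows needed 3
[-0.0, 0.0, -0.0, 0.023, -0.005, 2.491]
[-0.0, 0.0, -0.0, 0.046, -0.011, 4.982]
[-0.0, 0.001, -0.001, 0.069, -0.016, 7.473]
```

View pics/u11.png

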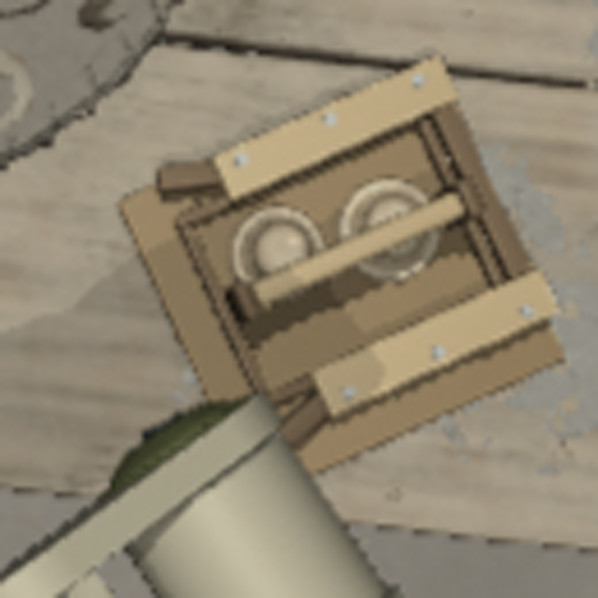

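View pics/u12.png

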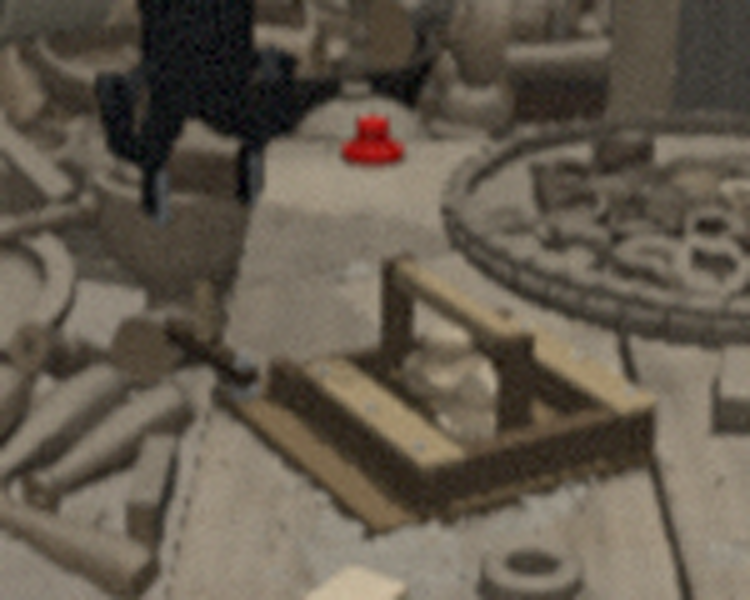

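Emit:
move_arm(
  series=[
    [0, 0, 0, 0, 0, 2.0, 0.7],
    [0, 0, 0, 0.05, 0, 4.5, 0.7],
    [0, 0, 0, 0.05, -0.01, 6.5, 0.7],
    [0, 0, 0, 0.06, -0.02, 7.4, 0.7],
    [0, 0, 0, 0.06, -0.02, 7.4, 0.5],
  ],
  grip_force=20,
)

```text
time_s: 9.58
eef_pos: [351.1, -292.5, 45.9]
ee_rot: [-0.0, 0.496, 0.868, 0.0]
force: [-0.6, 0.1, -0.5]
grip_width: 0.577
```

Emit:
move_arm(
  series=[
    [0, 0, 0, 0, 0, 0, 0.3],
    [0, 0, 0, 0, 0, 0, 0.2],
    [0, 0, 0, 0, 0, 0, 0],
    [0, 0, 0, 0, 0, 0, 0],
    [0, 0, 0, 0, 0, 0, 0],
  ],
)

```text
time_s: 10.0
eef_pos: [351.7, -293.1, 46.9]
ee_rot: [0.001, 0.496, 0.868, -0.0]
force: [1.0, 0.5, 7.1]
grip_width: 0.156
```

```bash
python3 rk.py -109.6 146.6 46 35 120.5; python3 - <<'E'
from h import *
c=snap('side','side8.png');im=cv2.imread('pics/side8.png')
cv2.imwrite('pics/u13.png',cv2.resize(im[150:270,225:375],None,fx=5,fy=5,interpolation=2))
E
```

```text
rack xy [-108.8  145.5]
t 10.0 pos [ 351.7 -293.1   46.9] yaw 120.54 F [1.  0.5 7.1] grip 0.156 rows needed 1
[0.0, 0.001, 0.001, 0.113, -0.074, 0.09]
```

View pics/u13.png

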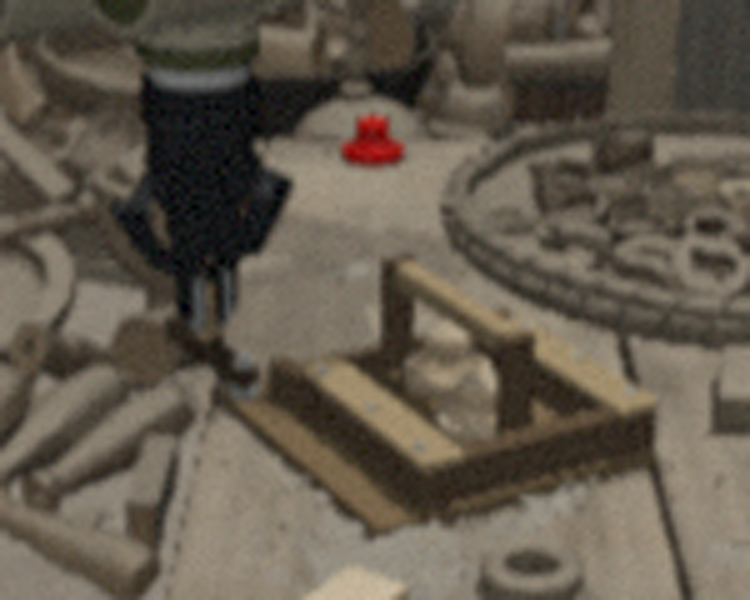

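```bash
cat > arc.py <<'E'
from rk import *
def arc(ths,z=47,rad=50,th0=1.65,y0=120.5):
    s=ctrl.sense(); q=s['ee_rot']; R=Ro.from_quat([q[1],q[2],q[3],q[0]])
    l=np.array(L(s['eef_pos']))-[-105,97]
    print('t',round(s['time_s'],2),'rad',round(np.hypot(*l),1),'th',round(np.arctan2(l[1],l[0]),3),'z',round(s['eef_pos'][2],1),'F',np.round(s['force'],1),'g',round(s['grip_width'],3))
    for th in ths:
        a=np.radians(y0-np.degrees(th0-th)); cx=np.array([np.cos(a),np.sin(a),0]); tz=np.array([0,0,-1.])
        T=Ro.from_matrix(np.c_[cx,np.cross(tz,cx),tz]); x,y=W(-105+rad*np.cos(th),97+rad*np.sin(th))
        print(np.round(np.r_[(R.inv()*T).as_rotvec(),R.inv().apply(np.array([x,y,z])-s['eef_pos'])/10],2).tolist())
arc([float(v) for v in sys.argv[1:]])
E
python3 arc.py 1.6 1.5 1.39 1.28 1.17
```

```text
t 10.05 rad 48.7 th 1.648 z 46.9 F [0.4 0.4 6.7] g 0.156
[0.0, 0.0, 0.05, 0.12, 0.24, -0.01]
[0.0, 0.0, 0.15, 0.07, 0.74, -0.01]
[0.0, 0.0, 0.26, -0.05, 1.28, -0.01]
[0.0, 0.0, 0.37, -0.23, 1.8, -0.01]
[0.0, 0.0, 0.48, -0.46, 2.29, -0.01]
```

Emit:
move_arm(
  series=[
    [0, 0, 0.05, 0.1, 0.24, 0, 0],
    [0, 0, 0.15, 0.05, 0.74, 0, 0],
    [0, 0, 0.26, -0.07, 1.28, 0, 0],
    [0, 0, 0.37, -0.25, 1.8, 0, 0],
    [0, 0, 0.48, -0.48, 2.29, 0, 0],
  ],
)

```text
time_s: 10.47
eef_pos: [374.0, -286.2, 47.1]
ee_rot: [0.001, 0.69, 0.724, -0.001]
force: [-1.8, -6.3, -3.8]
grip_width: 0.151
```

```bash
python3 arc.py 1.1 0.99 0.88 0.77 0.66
```

```text
t 10.47 rad 49.1 th 1.166 z 47.1 F [-1.8 -6.3 -3.8] g 0.151
[0.0, 0.0, 0.07, 0.07, 0.33, 0.01]
[0.0, 0.0, 0.18, 0.0, 0.87, 0.01]
[0.0, 0.0, 0.29, -0.13, 1.41, 0.01]
[0.0, 0.0, 0.4, -0.32, 1.93, 0.01]
[0.0, 0.0, 0.51, -0.56, 2.42, 0.01]
```

Emit:
move_arm(
  series=[
    [0, 0, 0.07, -0.05, 0.33, 0, 0],
    [0, 0, 0.18, -0.12, 0.86, 0, 0],
    [0, 0, 0.29, -0.25, 1.39, 0, 0],
    [0, 0, 0.4, -0.43, 1.9, 0, 0],
    [0, 0, 0.51, -0.66, 2.38, 0, 0],
  ],
)

```text
time_s: 10.88
eef_pos: [397.9, -291.3, 47.0]
ee_rot: [0.001, 0.852, 0.524, -0.001]
force: [-3.4, -0.2, -1.7]
grip_width: 0.155
```

```bash
python3 arc.py 0.58 0.48 0.38 0.27 0.17
```

```text
t 10.88 rad 49.3 th 0.664 z 47.0 F [-3.4 -0.2 -1.7] g 0.155
[0.0, 0.0, 0.07, 0.06, 0.42, 0.0]
[0.0, 0.0, 0.17, -0.0, 0.91, 0.01]
[0.0, 0.0, 0.27, -0.12, 1.4, 0.01]
[0.0, 0.0, 0.38, -0.3, 1.92, 0.01]
[0.0, 0.0, 0.48, -0.51, 2.37, 0.01]
```

Emit:
move_arm(
  series=[
    [0, 0, 0.07, 0, 0.4, 0, 0],
    [0, 0, 0.17, -0.05, 0.9, 0, 0],
    [0, 0, 0.27, -0.17, 1.39, 0, 0],
    [0, 0, 0.38, -0.35, 1.9, 0, 0],
    [0, 0, 0.48, -0.55, 2.35, 0, 0],
  ],
)

```text
time_s: 11.3
eef_pos: [415.7, -306.6, 47.0]
ee_rot: [-0.0, 0.953, 0.304, -0.001]
force: [-5.9, 1.0, 1.3]
grip_width: 0.151
```

```bash
python3 arc.py 0.1 0.04 0.0 -0.02 -0.04
```

```text
t 11.3 rad 49.1 th 0.181 z 47.0 F [-5.9  1.   1.3] g 0.151
[-0.0, 0.0, 0.06, 0.08, 0.4, -0.0]
[-0.0, 0.0, 0.12, 0.04, 0.7, -0.0]
[-0.0, 0.0, 0.16, 0.01, 0.9, -0.0]
[-0.0, 0.0, 0.18, -0.0, 1.0, -0.0]
[-0.0, 0.0, 0.2, -0.02, 1.09, -0.0]
```

Emit:
move_arm(
  series=[
    [0, 0, 0.06, 0, 0.4, 0, 0],
    [0, 0, 0.12, -0.03, 0.7, 0, 0],
    [0, 0, 0.16, -0.06, 0.9, 0, 0],
    [0, 0, 0.18, -0.08, 1.0, 0, 0],
    [0, 0, 0.18, -0.08, 1.05, 0, 0],
  ],
)

```text
time_s: 11.72
eef_pos: [419.8, -313.6, 46.9]
ee_rot: [-0.003, 0.976, 0.217, -0.003]
force: [-8.7, 11.0, 8.8]
grip_width: 0.156
```

```bash
python3 arc.py -.02 -0.04 -0.06
```

```text
t 11.72 rad 49.0 th 0.015 z 46.9 F [-8.7 11.   8.8] g 0.156
[-0.01, 0.0, 0.0, 0.1, 0.17, -0.02]
[-0.01, 0.0, 0.02, 0.1, 0.27, -0.02]
[-0.01, 0.0, 0.04, 0.1, 0.37, -0.02]
```

Emit:
move_arm(
  series=[
    [0, 0, 0, 0, 0.05, 0, 0.16],
    [0, 0, 0, 0, 0.05, 0, 0.3],
    [0, 0, 0, 0, 0.05, 0, 0.42],
    [0, 0, 0, 0, 0.05, 0, 0.42],
  ],
)

```text
time_s: 12.05
eef_pos: [420.2, -314.4, 47.0]
ee_rot: [-0.003, 0.976, 0.217, -0.002]
force: [-0.1, 0.3, -0.5]
grip_width: 0.418
```

Emit:
move_arm(
  series=[
    [0, 0, 0, 0, 0, -1.0, 0.42],
    [0, 0, 0, 0, 0, -3.0, 0.42],
    [0, 0, 0, 0, 0, -6.0, 0.42],
    [0, 0, 0, 0, 0, -9.5, 0.42],
    [0, 0, 0, 0, 0, -12.0, 0.42],
  ],
)

```text
time_s: 12.47
eef_pos: [421.2, -315.2, 170.6]
ee_rot: [-0.001, 0.976, 0.217, -0.002]
force: [1.3, -0.3, 0.7]
grip_width: 0.423
```

```bash
python3 g.py 290 -60 250 60
```

```text
t 12.47 pos [ 421.2 -315.2  170.6] yaw 25.02 F [ 1.3 -0.3  0.7] grip 0.423 rows needed 8
[-0.0, 0.0, -0.076, -0.139, -3.587, -0.981]
[-0.001, 0.0, -0.153, -0.279, -7.175, -1.963]
[-0.001, 0.001, -0.229, -0.418, -10.762, -2.944]
[-0.002, 0.001, -0.305, -0.558, -14.349, -3.926]
[-0.002, 0.001, -0.382, -0.697, -17.937, -4.907]
```

Emit:
move_arm(
  series=[
    [0, 0, -0.076, -0.1, -3.5, -1.0, 0.42],
    [0, 0, -0.153, -0.3, -7.1, -2.0, 0.42],
    [0, 0, -0.229, -0.4, -10.7, -2.9, 0.42],
    [0, 0, -0.305, -0.6, -14.3, -3.9, 0.42],
    [0, 0, -0.38, -0.7, -17.9, -4.9, 0.42],
  ],
)

```text
time_s: 12.88
eef_pos: [338.2, -154.7, 221.1]
ee_rot: [-0.001, 0.917, 0.399, -0.001]
force: [0.3, 0.3, 0.1]
grip_width: 0.424
```

```bash
python3 - <<'E'
from h import *
c=snap('top','top9.png');im=cv2.imread('pics/top9.png')
cv2.imwrite('pics/u14.png',cv2.resize(im[172:272,312:412],None,fx=6,fy=6,interpolation=2))
cv2.imwrite('pics/u15.png',cv2.resize(im[120:300,180:520],None,fx=2.3,fy=2.3,interpolation=2))
c=snap('side','side9.png');im=cv2.imread('pics/side9.png')
cv2.imwrite('pics/u16.png',cv2.resize(im[170:300,225:405],None,fx=4.4,fy=4.4,interpolation=2))
E
```

```text
(no output)
```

View pics/u14.png

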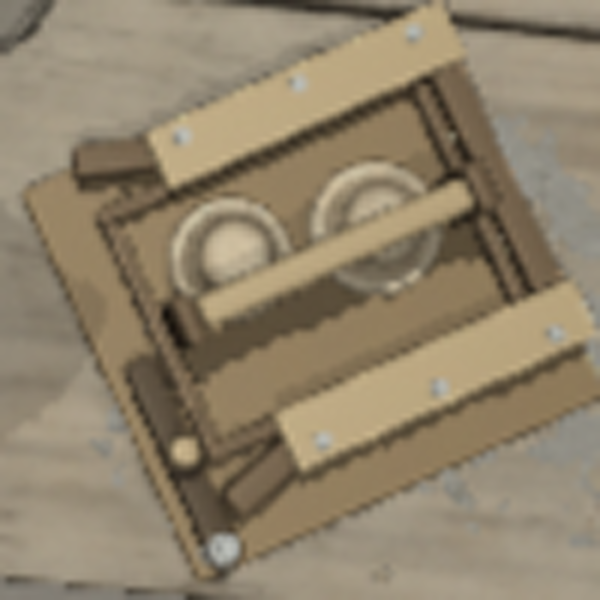

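View pics/u15.png

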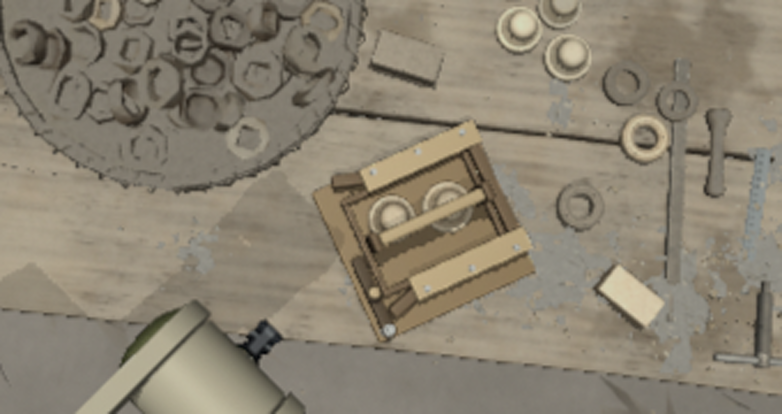

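View pics/u16.png

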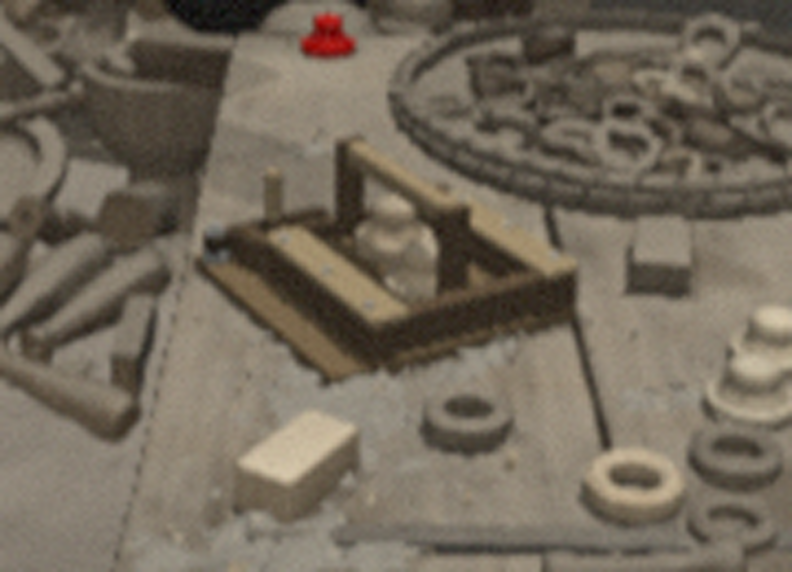

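```bash
python3 - <<'E'
from rk import *
import fit; P=fit.P
c=np.load('pics/top9.npz')
Q=lambda u,v:P(u,v,6,(312,172))
for n,u,v,z in[('bar+',206,311,99),('bar-',468,194,99),('corner front +x',100,216,32),('front -x',212,452,32),('pin',186,449,74),('piv',223,549,38),('tip',150,362,34),('ka',228,247,58),('kb',382,222,52)]:
    print(n,np.round(L(ray(c,*Q(u,v),z)),1))
for p in[(0,-85,32),(30,-85,32),(-30,-85,32),(0,-77,32)]:
    x,y=W(p[0],p[1]); u=proj(c,[x,y,p[2]]); print(p,np.round((u-[312,172]+.5)*6-.5))
E
python3 - <<'E'
import cv2
im=cv2.imread('pics/top9.png');cv2.imwrite('pics/u17.png',cv2.resize(im[178:232,372:412],None,fx=11,fy=11,interpolation=2))
E
```

```text
bar+ [-1.  65.1]
bar- [ -1.9 -63.8]
corner front +x [61.3 85. ]
front -x [-61.2  83.3]
pin [-53.6  97. ]
piv [-103.8   98. ]
tip [-11.   92.3]
ka [22.2 39.2]
kb [  3.4 -31.9]
(0, -85, 32) [480. 186.]
(30, -85, 32) [453. 129.]
(-30, -85, 32) [507. 244.]
(0, -77, 32) [464. 193.]
```

View pics/u17.png

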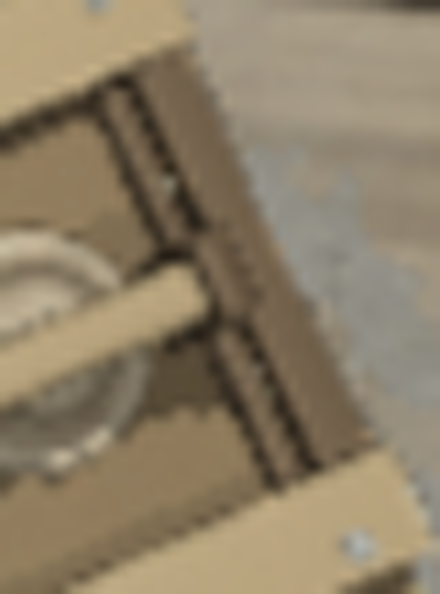

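```bash
python3 - <<'E'
from rig import ctrl, job
print(job.finish_job()); print(ctrl.sense()['time_s'])
E
```

```text
the job is handed in; nothing more can be done
None
the job is handed in; nothing more can be done
```

I carried the tray by its bar to the rack, took it over the step and slid it under the lips until it met the back stop at about 16 N. I let go, gripped the catch by its pin and swung it to its hard stop at about 14 N, then released it and backed the arm away. I handed the job in at about 13 s; no verdict was reported.

My last checks, from the final pictures and state:
- **Tray:** the bar centre is within about 2 mm of the rack's centre line and 1 mm of home in y. The bar is in line with the rails (about 0.01 rad) and lies level in the side view. I did not measure its height separately.
- **Knobs:** both look upright on the tray floor.
- **Catch:** the angle is close to 0. The arm read 0.015 rad when the catch met its stop, and the picture puts the pin within about 0.02 rad of shut.
- **Bystanders:** the offcut, the sander, the rings and the red look-alike appear where they were at the start. I judged this by eye and did not measure it.

No check failed. The picture readings vary by 1 to 2 mm between features: the bar puts the tray at y = +0.6 mm, the front edge at about -0.8 mm. The catch tip, a dark and blurry mark, read 5 mm off in y, though the pin reading and the stop contact both say the catch is shut.

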